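# Swing the studio microphone in to the pop screen

### The arm

A 7-joint arm with a two-finger parallel gripper is mounted at the origin on the work surface. World frame = base frame: x ahead of the robot, y to its left, z up, the work surface at z = 0. Lengths are in mm, angles in rad, forces in N, time in s.
With the tool pointing down it reaches from about 425 to 950 mm from the base axis. Payload 16.7 kg.
Tool frame: the origin (TCP) lies on the centre line of the jaws, within the pads' length; the fingertips stand 14 mm ahead of it and the grasp point (between the pads) lies 5 mm behind it; z points along the fingers, y is the line along which they close (so a half turn about z gives the same grasp; the last joint's range is limited). The gripper opens to 94 mm and grips with 3 to 60 N. Pads are 16 mm wide; open, the fingers measure 119 mm over their backs; the gripper's body (75 mm by 177 mm) begins 78 mm behind the grasp point.
Start: joints at [-1.46, 0.426, 0.074, 1.606, -0.034, 1.111, -0.067], TCP at [174.057, 652.134, 219.467] pointing down, gripper open.
Joint ranges: [-2.85, 2.85], [-0.5, 2.14], [-1.23, 1.37], [0.21, 2.46], [-1.02, 4.16], [0.16, 2.05], [-2.73, 2.73]. Speed limits (rad/s): [1.89, 1.89, 2.39, 2.39, 3.01, 3.01, 3.01].

### API

Orientations are given as a unit quaternion [x, y, z, w].
In Python, from workcell import * gives the robot as it stands. The module is installed in compiled form; this text tells all that it offers.
- The arm moves only by the tool apply_moves, never from a script. Its argument "steps" is a list of rows, each a list of 5 numbers: the gripper's target within -1 to 1 (shut at 1, half-way at 0, fully open at -1), then the shift along the tool's x, y, z as a fraction of full scale, then the turn about the tool's z as a fraction of full scale. A call has 1 to 8 rows; each row is the pose to reach, as a shift and turn from the pose commanded when the call began, along the tool's axes at that moment, turning the shorter way round; what a row does not reach only later rows make up. Full scale, the value 1, is 1 m for a shift and pi rad for a turn. A row lasts 1/10 s, in which the tool goes at most 50 mm and 8.59 degrees, less where a joint would pass 70% of its speed; a pose out of reach is approached as far as the arm can. A call with a number of a shift or a turn outside -1 to 1 is refused whole. A call with a gripper value outside its range is refused whole. The fingers move at their own pace and stop on an object; "grip_force" is the grip in N (left out, the last holds). Time passes only in rows, so rows that repeat a pose let the fingers close. It gives the time, the measured TCP pose, the force, the opening and the grip force at its end, in the units of the state.
- observe(): the state, without advancing time (a new reading comes with each control period).
- get_image(name): name is "scene" or "top"; returns the picture (480x640x3 uint8, blue, green, red); there is no depth.
- camera_params(name): a dict with "K" (3x3 intrinsics, pixels), "k1" (the pictures are not rectified: a ray, as slopes to the right and down, at radius r is drawn at 1 + k1 r^2 times it, then the intrinsics apply), "extrinsics" (4x4, takes a point from camera to world coordinates). Camera axes: x right, y down, z forward; pixel columns grow to the right and rows downward; lengths in mm; the calibration is good to about 2 mm. A picture is of the moment at which its call begins. camera_params takes no time and is no camera call.
- sign_off(): hands the job in; it is judged then, once.
The state is a dict: "clock": time; "joint_positions": joint angles; "qd": joint speeds; "effort": joint torques, N m; "tcp_pos": TCP position; "tool_rot": TCP orientation; "wrist_force": force on the tool from outside, world axes, zero at the start; "ft_torque": the same for the moment, N m; "grip_width": opening from 0.0 (shut) to 1.0 (fully open); "grasp_force": force on a finger pad.
Only numpy, scipy, OpenCV 4.12 (cv2) and the standard library are available. Lean on these libraries where they do the work, as an engineer would, in place of code of your own. Each camera call takes 0.05 s, during which the arm holds its last target. There are 200 camera calls.

### The job

Set the microphone up for the next speaker: pushing with a fingertip on the boom and on the microphone's body or tail, swing it round until the microphone points at the middle of the round pop screen with the nose of its grille about 6 cm (four fingers' width) from the screen's middle. Only push: take neither the boom nor the microphone between the fingers, and do not touch the grille. Leave the pop screen, the stand's base and everything else on the desk where they are.

Things in the scene. Friction and masses are not known exactly. Their poses are not given: they have to be found in the camera images.
- stand: desk boom stand: heavy round dark base 170 mm across and 18 mm thick standing loose on the desk (3.5 kg), with a 20 mm steel pole up its middle; origin at the centre of the underside, z up. The boom swivels on top of the pole; the base must not be dragged (20 mm or more) or tipped.
- boom (a joint): swivel of the boom about the vertical axis through the pole, rad, -1.3 to 1.3, counter-clockwise from above is positive; at 0 the boom points along the stand's -x axis. Stiff friction (about 0.45 N m, so about 3 N at 140 mm from the pole), no spring: it stays where it is left.
- boom_pivot (a point): on the boom's swivel axis, at the tube's axis, 140 mm above the desk; x runs along the boom to the microphone, z up. Boom: level round dark tube 18 mm thick, 290 mm from the pole to the microphone end; behind, a counterweight 54 mm thick ends at -120 mm. Hub 38 mm across at the swivel, its knob 38 mm above the tube's axis. The tube is bare from 20 to 265 mm.
- mic (a joint): swivel of the microphone about the vertical axis through the boom's end, rad, -2.4 to 2.4, counter-clockwise from above is positive; at 0 the grille points straight out along the boom, away from the pole. Light friction (about 0.06 N m, so under 1 N at the tail); pushing the tail gently does not move the boom. No spring.
- mic_pivot (a point): where the microphone's swivel axis crosses its body's axis: 280 mm along the boom, 80 mm above the tube's axis (220 mm above the desk); x forward, z up. Silver-grey level microphone: body 49 mm thick from 28 mm ahead to 70 mm behind, narrowing to a tail 26 mm thick from 92 to 115 mm behind. A dark U yoke at the pivot, 82 mm wide over its knobs, holds it from below.
- grille: the microphone's mesh grille, 54 mm thick and 57 mm long, the front end of the microphone; origin at the centre of its nose, 85 mm ahead of mic_pivot; x points forward out of the microphone, y to its left, z up. Must not be touched by the robot.
- popscreen: pop screen: black round mesh disc 150 mm across and 8 mm thick, upright on a thin post over a round foot 110 mm across, 16 mm thick; loose (0.9 kg), 295 mm high; origin at the centre of the foot's underside, its y axis is square to the disc. It stands on the left or on the right of the stand.
- screen_centre (a point): middle of the pop screen's disc, 220 mm above the desk, level with the microphone's axis
- headphones: headphones hung on a wooden post with a round foot 120 mm across, loose, 275 mm high, 200 mm wide along x over the ear cups, 80 mm thick along y; origin at the centre of the foot's underside. Bystander, stands on the side of the stand without the pop screen.
- mug: white mug 82 mm across, 95 mm high, handle at +y, loose; origin at the centre of its underside. Bystander.
- interface: aluminium audio interface box 110 x 170 x 45 mm with knobs on its front, loose; origin at the centre of its underside. Bystander.
- mouse: black computer mouse 107 x 60 mm, 35 mm high, loose; origin at the centre of its underside. Bystander.

How it is judged:
By the outcome, as a careful person would: the job done as asked, in the order asked, and still so for the second after the job is handed in, with the robot touching nothing.
It also fails if it takes over 72 s, if anything falls off the work surface, if the arm or the gripper's body presses on something with over 40 N, if the wrist force passes 120 N, or if a joint passes its speed limit or range.

## Working session

There is one attempt and no reset: what is moved stays moved. The work goes in short steps, Python scripts to look and compute and a tool call to move; the robot and the scene stay as the last step left them, time stands still between calls to the robot, and variables do not carry over. Pictures are saved under pics/ and viewed, at most 10 in all, crops included, and the job is handed in when it is done.

Besides the shell and the picture viewer there is one more tool, called after ">>>" by a JSON object that holds its "method" and its "body". apply_moves: Moves the arm, as the interface text tells. Its arguments: {"type":"object","properties":{"steps":{"type":"array"},"grip_force":{"type":"number"}},"required":["steps"]}

```bash
mkdir -p pics; cat > h.py <<'E'
from workcell import *
import numpy as np, cv2
def ray(n,u,v):
    p=camera_params(n);K=np.array(p["K"]);T=np.array(p["extrinsics"]);k=p["k1"]
    d=np.array([(u-K[0,2])/K[0,0],(v-K[1,2])/K[1,1]]);s=d.copy()
    for _ in range(30): s=d/(1+k*(s@s))
    return T[:3,3],T[:3,:3]@np.array([s[0],s[1],1])
def atz(n,u,v,z):
    o,d=ray(n,u,v); return o+d*(z-o[2])/d[2]
def proj(n,P):
    p=camera_params(n);K=np.array(p["K"]);T=np.array(p["extrinsics"]);k=p["k1"]
    c=T[:3,:3].T@(np.array(P)-T[:3,3]);s=c[:2]/c[2];s=s*(1+k*(s@s))
    return np.array([K[0,0]*s[0]+K[0,2],K[1,1]*s[1]+K[1,2]])
E
python3 - <<'E'
from h import *
for n in("scene","top"):
    cv2.imwrite(f"pics/{n}0.png",get_image(n)); p=camera_params(n); print(n,np.round(p["K"],1).tolist(),p["k1"],np.round(p["extrinsics"],3).tolist())
print(observe())
E
```

```text
scene [[466.3, 0.0, 331.5], [0.0, 466.3, 241.4], [0.0, 0.0, 1.0]] -0.0719443632474808 [[0.399, 0.664, -0.632, 1287.258], [0.917, -0.275, 0.289, -343.734], [0.018, -0.695, -0.719, 947.771], [0.0, 0.0, 0.0, 1.0]]
top [[612.7, 0.0, 323.0], [0.0, 612.7, 242.5], [0.0, 0.0, 1.0]] -0.13823491466483742 [[-0.023, -0.992, 0.121, 429.711], [-0.999, 0.026, 0.022, -17.826], [-0.025, -0.12, -0.992, 1296.177], [0.0, 0.0, 0.0, 1.0]]
{'clock': 0.1, 'joint_positions': array([-1.45949315,  0.42667556,  0.07385301,  1.60655608, -0.03406064,
        1.11079969, -0.06707343]), 'qd': array([-3.86357360e-04, -1.87962836e-03,  5.73664693e-05, -3.89215306e-03,
        6.85629463e-04,  2.82725288e-04,  8.40282890e-05]), 'effort': array([ 7.73054984e-03, -9.37463737e+01,  3.67643662e+00, -4.55042696e+01,
       -4.86088602e-02,  1.67293026e-02, -1.89037411e-05]), 'tcp_pos': array([173.99172582, 651.78688772, 218.83579953]), 'tool_rot': array([ 1.30026345e-01,  9.91510364e-01, -5.89768400e-04, -1.75289317e-05]), 'wrist_force': array([ 0.55329843,  0.28211344, -0.20027132]), 'ft_torque': array([0.01270504, 0.0106098 , 0.0325997 ]), 'grasp_force': 0.0, 'grip_width': 0.9991714157873601}
```

View pics/top0.png

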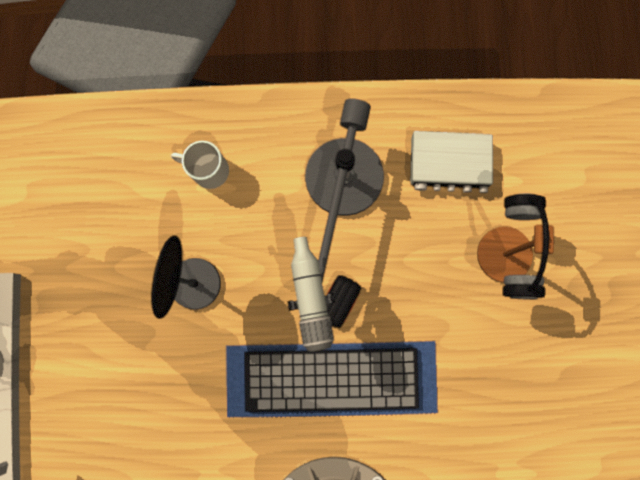

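View pics/scene0.png

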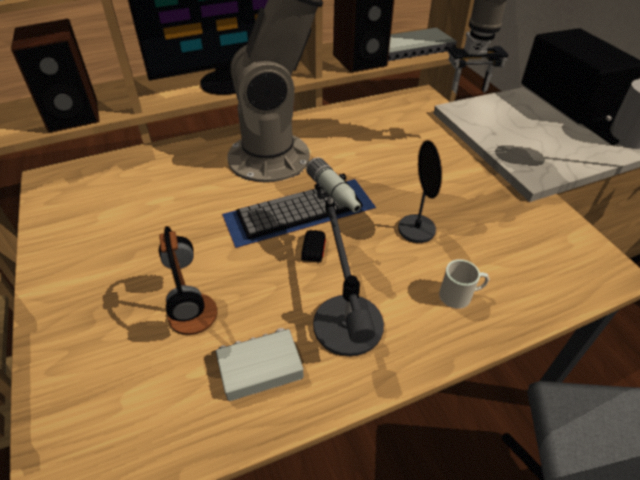

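The top view shows the stand base at (345,177), the knob at (345,158), the mic tail at (302,239), the nose at (317,345), the screen disc at (167,277) and its foot at (197,284). The screen is on the left (+y). I'll zoom in next.

```bash
python3 - <<'E'
from h import *
im=cv2.imread("pics/top0.png")
cv2.imwrite("pics/c0.png",cv2.resize(im[140:360,140:390],None,fx=3.2,fy=2.7*3.2/2.7*0.85,interpolation=cv2.INTER_CUBIC)[:600])
for nm,u,v,z in [("base",345,177.5,18),("knob",345,158,178),("tail",302,239,228),("nose",317,346,225),("disc",167,277,220),("foot",198,284,16),("disctopend",175,237,220),("discbot",160,317,220),("boom_mid",330,235,140),("boomend",322,283,140),("mug",202,158,95),("cw",355,112,150),("mouse",345,300,30)]:
    print(nm,atz("top",u,v,z).round(0))
for nm,u,v,z in [("base",348,325,18),("disc",429,170,220),("foot",417,229,16),("tail",356,207,220),("nose",316,168,220)]:
    print("scene",nm,atz("scene",u,v,z).round(0))
E
```

```text
base [724. -40.  18.]
knob [724. -38. 178.]
tail [567.  42. 228.]
nose [380.  20. 225.]
disc [506. 286. 220.]
foot [504. 276.  16.]
disctopend [578. 271. 220.]
discbot [435. 298. 220.]
boom_mid [584.  -6. 140.]
boomend [494.  11. 140.]
mug [756. 251.  95.]
cw [823. -61. 150.]
mouse [463. -33.  30.]
scene base [738. -43.  18.]
scene disc [509. 284. 220.]
scene foot [517. 278.  16.]
scene tail [567.  47. 220.]
scene nose [392.  17. 220.]
```

View pics/c0.png

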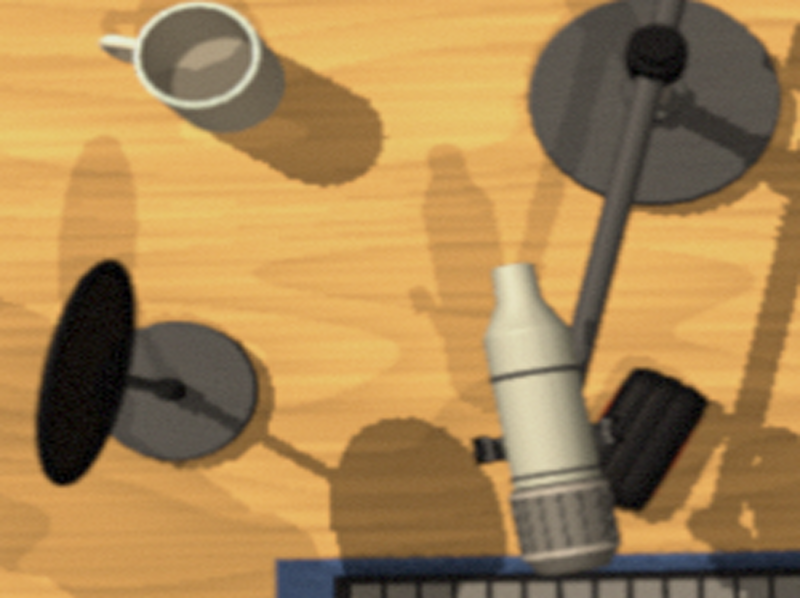

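```bash
cat >> h.py <<'E'
from scipy.spatial.transform import Rotation as R
def rows(wps,grip=1):
    """world waypoints (x,y,z,clockwise turn in deg) -> rows"""
    o=observe(); M=R.from_quat(o["tool_rot"]).as_matrix()
    for x,y,z,t in wps:
        d=M.T@(np.array([x,y,z])-o["tcp_pos"])/1000
        print([grip,*d.round(3).tolist(),round(t/180,3)])
    print("at",o["tcp_pos"].round(1),"toolY deg",np.degrees(np.arctan2(M[1,1],M[0,1])).round(1),"t",o["clock"],"F",o["wrist_force"].round(1),o["grip_width"])
E
python3 - <<'E'
from h import *
rows([(174,652,420,0),(480,380,420,0),(611,-55,420,0)])
E
```

```text
[1, 0.0, -0.0, -0.201, 0.0]
[1, -0.366, -0.184, -0.201, 0.0]
[1, -0.604, -0.57, -0.2, 0.0]
at [174.  651.8 218.8] toolY deg 75.1 t 0.1 F [ 0.6  0.3 -0.2] 0.9991714157873601
```

>>> {"method": "apply_moves", "body": {"steps": [[1,0,0,-0.05,0],[1,0,0,-0.1,0],[1,0,0,-0.15,0],[1,0,0,-0.2,0],[1,0,0,-0.2,0],[1,0,0,-0.2,0]], "grip_force": 10}}

```text
clock: 0.7
tcp_pos: [174.1, 652.3, 420.3]
tool_rot: [0.13, 0.992, 0.001, -0.0]
wrist_force: [-0.2, 0.3, -0.0]
grip_width: 0.525
grasp_force: 0.0
```

>>> {"method": "apply_moves", "body": {"steps": [[1,-0.366,-0.184,0,0],[1,-0.366,-0.184,0,0],[1,-0.366,-0.184,0,0],[1,-0.366,-0.184,0,0],[1,-0.366,-0.184,0,0],[1,-0.366,-0.184,0,0],[1,-0.366,-0.184,0,0],[1,-0.366,-0.184,0,0]]}}

```text
clock: 1.5
tcp_pos: [473.8, 384.4, 417.9]
tool_rot: [0.13, 0.992, -0.001, -0.001]
wrist_force: [0.3, 0.2, 0.4]
grip_width: 0.005
grasp_force: 0.0
```

```bash
python3 - <<'E'
from h import *
rows([(611,-55,420,0),(611,-55,142,0)])
E
```

```text
[1, -0.246, -0.389, -0.002, 0.0]
[1, -0.246, -0.389, 0.276, 0.0]
at [473.8 384.4 417.9] toolY deg 75.1 t 1.5 F [0.3 0.2 0.4] 0.004930774333398579
```

>>> {"method": "apply_moves", "body": {"steps": [[1,-0.24,-0.385,0,0],[1,-0.24,-0.385,0,0],[1,-0.24,-0.385,0,0],[1,-0.24,-0.385,0,0],[1,-0.24,-0.385,0,0],[1,-0.24,-0.385,0,0],[1,-0.24,-0.385,0,0],[1,-0.24,-0.385,0,0]]}}

```text
clock: 2.3
tcp_pos: [589.5, 1.9, 418.0]
tool_rot: [0.13, 0.992, -0.0, -0.001]
wrist_force: [0.9, 0.8, -0.0]
grip_width: 0.006
grasp_force: 0.0
```

>>> {"method": "apply_moves", "body": {"steps": [[1,0,0,0,0],[1,0,0,0,0],[1,0,0,0,0],[1,0,0,0,0],[1,0,0,0,0]]}}

```text
clock: 2.8
tcp_pos: [589.7, 4.9, 419.2]
tool_rot: [0.129, 0.992, 0.0, -0.0]
wrist_force: [-0.0, -0.8, 0.2]
grip_width: 0.002
grasp_force: 0.0
```

```bash
python3 - <<'E'
from h import *
rows([(611,-55,420,0),(611,-55,142,0)])
E
```

```text
[1, -0.036, -0.052, -0.001, 0.0]
[1, -0.036, -0.052, 0.277, 0.0]
at [589.7   4.9 419.2] toolY deg 75.1 t 2.8 F [-0.  -0.8  0.2] 0.0019986540864805197
```

>>> {"method": "apply_moves", "body": {"steps": [[1,-0.036,-0.052,0,0],[1,-0.036,-0.052,0,0],[1,-0.036,-0.052,0.05,0],[1,-0.036,-0.052,0.1,0],[1,-0.036,-0.052,0.15,0],[1,-0.036,-0.052,0.2,0],[1,-0.036,-0.052,0.25,0],[1,-0.036,-0.052,0.277,0]]}}

```text
clock: 3.6
tcp_pos: [609.4, -54.9, 138.7]
tool_rot: [0.13, 0.992, -0.0, -0.002]
wrist_force: [1.1, 0.4, -0.1]
grip_width: 0.001
grasp_force: 0.0
```

>>> {"method": "apply_moves", "body": {"steps": [[1,0,0,0,0],[1,0,0,0,0],[1,0,0,0,0]]}}

```text
clock: 3.9
tcp_pos: [612.5, -55.7, 144.5]
tool_rot: [0.13, 0.992, 0.0, 0.001]
wrist_force: [-0.1, 0.3, 0.5]
grip_width: 0.006
grasp_force: 0.0
```

```bash
python3 - <<'E'
from h import *
rows([])
a=get_image("top")[110:330,140:440];b=get_image("scene")[120:360,240:500]
cv2.imwrite("pics/c1.png",np.hstack([cv2.resize(a,(400,293)),cv2.resize(b,(317,293))]))
P=np.array([727,-40.]);C=np.array([507,283.])
# contact plan: finger centre at 110 along boom, 21.5 mm right of it
for a in range(165,139,-4):
    t=np.radians(a);d=np.array([np.cos(t),np.sin(t)]);l=np.array([-d[1],d[0]]) # left of boom = ccw
    print(a,(P+110*d+21.5*l).round(1))
E
```

```text
at [612.5 -55.7 144.5] toolY deg 75.1 t 3.9 F [-0.1  0.3  0.5] 0.006274467824708651
165 [615.2 -32.3]
161 [616.  -24.5]
157 [617.3 -16.8]
153 [619.2  -9.2]
149 [621.6  -1.8]
145 [624.6   5.5]
141 [628.   12.5]
```

View pics/c1.png

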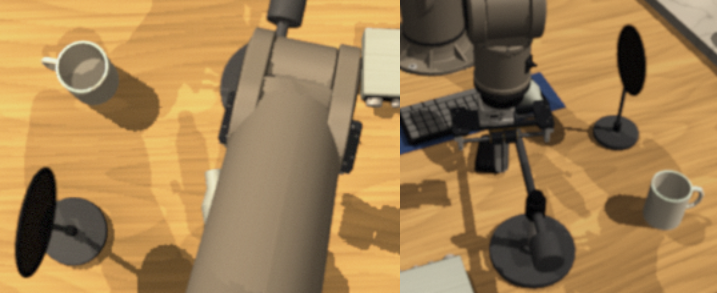

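```bash
python3 - <<'E'
from h import *
rows([(613,-43,143,0),(615,-34,143,0),(616,-26,143,4),(617,-18,143,8),(619,-10,143,12),(621,-3,143,16),(624,4,143,20),(626,9,143,23)])
E
```

```text
[1, 0.003, 0.012, 0.001, 0.0]
[1, 0.003, 0.022, 0.001, 0.0]
[1, 0.004, 0.03, 0.001, 0.022]
[1, 0.005, 0.038, 0.001, 0.044]
[1, 0.005, 0.046, 0.001, 0.067]
[1, 0.005, 0.053, 0.001, 0.089]
[1, 0.004, 0.061, 0.001, 0.111]
[1, 0.003, 0.066, 0.001, 0.128]
at [612.3 -55.6 144.3] toolY deg 75.1 t 4.0 F [ 0.3 -0.6  0.2] 0.004326797096292033
```

>>> {"method": "apply_moves", "body": {"steps": [[1,0.003,0.01,0.001,0],[1,0.003,0.018,0.001,0],[1,0.004,0.025,0.001,0.015],[1,0.005,0.032,0.001,0.03],[1,0.005,0.038,0.001,0.045],[1,0.005,0.044,0.001,0.06],[1,0.005,0.05,0.001,0.08],[1,0.005,0.055,0.001,0.095]]}}

```text
clock: 4.8
tcp_pos: [620.6, -0.5, 141.7]
tool_rot: [0.277, 0.961, -0.0, -0.0]
wrist_force: [-1.2, -2.7, 1.3]
grip_width: 0.003
grasp_force: 2.1
```

```bash
python3 - <<'E'
from h import *
rows([(626,9,143,6)])
E
```

```text
[1, 0.0, 0.011, -0.001, 0.033]
at [ 6.206e+02 -5.000e-01  1.417e+02] toolY deg 57.8 t 4.8 F [-1.2 -2.7  1.3] 0.002606740058998769
```

>>> {"method": "apply_moves", "body": {"steps": [[1,0,0.003,0,0.01],[1,0,0.006,0,0.02],[1,0,0.008,0,0.03],[1,0,0.01,0,0.035],[1,0,0.01,0,0.035]]}}

```text
clock: 5.3
tcp_pos: [626.0, 7.9, 141.4]
tool_rot: [0.328, 0.945, 0.0, -0.0]
wrist_force: [-1.4, -0.8, -0.9]
grip_width: 0.003
grasp_force: 0.6
```

>>> {"method": "apply_moves", "body": {"steps": [[1,0,-0.02,0,0],[1,0,-0.04,0,0],[1,0,-0.05,-0.05,0],[1,0,-0.05,-0.1,0],[1,0,-0.05,-0.15,0],[1,0,-0.05,-0.2,0],[1,0,-0.05,-0.25,0],[1,0,-0.05,-0.25,0]]}}

```text
clock: 6.1
tcp_pos: [596.0, -34.5, 397.9]
tool_rot: [0.329, 0.944, 0.002, 0.004]
wrist_force: [0.3, -0.6, -1.5]
grip_width: 0.008
grasp_force: 0.0
```

```bash
python3 - <<'E'
from h import *
rows([(640,-330,400,0)])
E
```

```text
[1, -0.218, -0.204, -0.002, 0.0]
at [596.  -34.5 397.9] toolY deg 51.6 t 6.1 F [ 0.3 -0.6 -1.5] 0.007965452073632608
```

>>> {"method": "apply_moves", "body": {"steps": [[1,-0.2,-0.19,0,0],[1,-0.2,-0.19,0,0],[1,-0.2,-0.19,0,0],[1,-0.2,-0.19,0,0],[1,-0.2,-0.19,0,0],[1,-0.2,-0.19,0,0],[1,-0.2,-0.19,0,0],[1,-0.2,-0.19,0,0]]}}

```text
clock: 6.9
tcp_pos: [632.5, -306.8, 391.1]
tool_rot: [0.33, 0.944, -0.0, -0.0]
wrist_force: [0.1, -0.0, 0.1]
grip_width: 0.012
grasp_force: 0.0
```

```bash
python3 - <<'E'
from h import *
rows([])
im=get_image("top");cv2.imwrite("pics/top2.png",im);cv2.imwrite("pics/scene2.png",get_image("scene"))
cv2.imwrite("pics/c2.png",cv2.resize(im[130:330,140:400],None,fx=3,fy=3,interpolation=cv2.INTER_CUBIC))
E
```

```text
at [ 632.5 -306.8  391.1] toolY deg 51.5 t 6.9 F [ 0.1 -0.   0.1] 0.011774276447413011
```

View pics/c2.png

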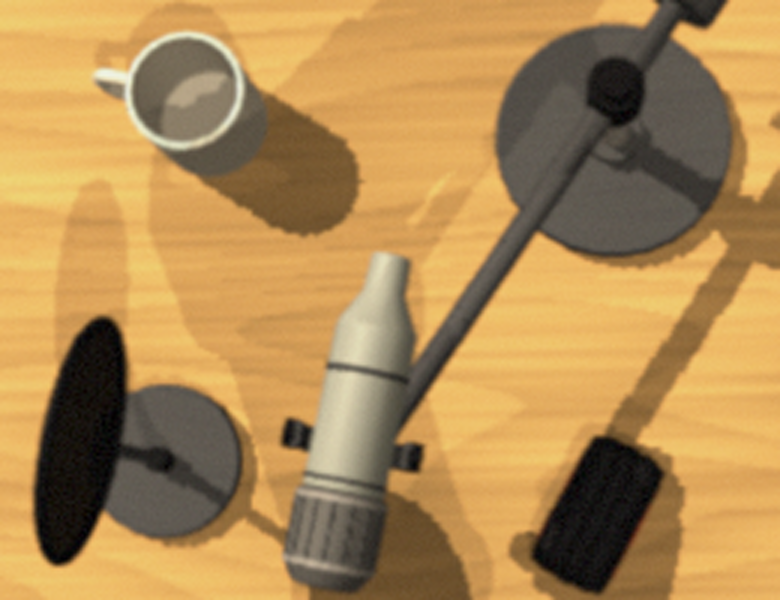

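```bash
python3 - <<'E'
from h import *
f=lambda u,v,z:atz("top",140+u/3,130+v/3,z)[:2]
piv=f(350.5,444.5,220);t=f(391,258,222);g=f(327,575,222);C=f(81,440,220);F=f(172,461,16);P=f(614,88,178)
e1=f(105,318,220);e2=f(57,563,220);l1,l2=f(103,318,220),f(540,0,0)
b1=f(610,110,142);b2=f(400,415,142)
for n,x in zip("piv tail nose C foot pole e1 e2".split(),(piv,t,g,C,F,P,e1,e2)):print(n,x.round(1))
ang=lambda v:np.degrees(np.arctan2(v[1],v[0])).round(1)
print("boom",ang(piv-P),ang(b2-b1),np.linalg.norm(piv-P),"mic",ang(g-t),"want",ang(C-piv),np.linalg.norm(C-piv),"normal",ang(e1-e2)+90)
E
```

```text
piv [500.3 124. ]
tail [610.5  98.4]
nose [424.2 138.5]
C [506.5 285.8]
foot [504.9 277.7]
pole [721.7 -37.6]
e1 [579.4 271.5]
e2 [433.8 300.3]
boom 143.9 144.5 274.0482749180625 mic 167.8 want 87.8 161.88505502875813 normal 78.8
```

View pics/scene2.png

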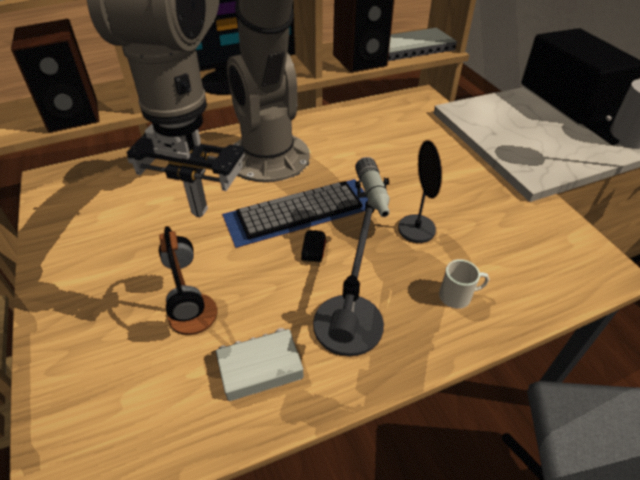

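```bash
python3 - <<'E'
from h import *
rows([(602,-24,391,0),(602,-24,250,0),(602,-24,143,0)])
E
```

```text
[1, 0.199, 0.201, 0.001, 0.0]
[1, 0.199, 0.201, 0.142, 0.0]
[1, 0.199, 0.2, 0.249, 0.0]
at [ 633.5 -304.6  391.5] toolY deg 51.7 t 7.0 F [ 0.5  0.8 -0.2] 0.003282110479026349
```

>>> {"method": "apply_moves", "body": {"steps": [[1,0.2,0.2,0,0],[1,0.2,0.2,0,0],[1,0.2,0.2,0,0],[1,0.2,0.2,0,0],[1,0.2,0.2,0,0],[1,0.2,0.2,0,0],[1,0.2,0.2,0,0],[1,0.2,0.2,0,0]]}}

```text
clock: 7.8
tcp_pos: [600.7, -22.6, 391.8]
tool_rot: [0.327, 0.945, 0.0, 0.0]
wrist_force: [0.3, -1.0, 0.4]
grip_width: 0.006
grasp_force: 0.0
```

>>> {"method": "apply_moves", "body": {"steps": [[1,0,0,0,0],[1,0,0,0.05,0],[1,0,0,0.1,0],[1,0,0,0.15,0],[1,0,0,0.2,0],[1,0,0,0.245,0],[1,0,0,0.245,0],[1,0,0,0.245,0]]}}

```text
clock: 8.6
tcp_pos: [601.3, -25.6, 147.4]
tool_rot: [0.329, 0.944, -0.001, -0.0]
wrist_force: [0.1, -0.0, 1.0]
grip_width: 0.003
grasp_force: 0.0
```

```bash
python3 - <<'E'
from h import *
rows([(622,3,143,0),(626,8,143,0),(630,15,143,4)])
E
```

```text
[1, 0.002, 0.035, 0.004, 0.0]
[1, 0.002, 0.042, 0.004, 0.0]
[1, 0.003, 0.05, 0.004, 0.022]
at [601.3 -25.6 147.4] toolY deg 51.5 t 8.6 F [ 0.1 -0.   1. ] 0.0034545104495776412
```

>>> {"method": "apply_moves", "body": {"steps": [[1,0.002,0.02,0.005,0],[1,0.002,0.035,0.005,0],[1,0.002,0.042,0.005,0.01],[1,0.003,0.046,0.005,0.02],[1,0.003,0.05,0.005,0.02],[1,0.003,0.05,0.005,0.02]]}}

```text
clock: 9.2
tcp_pos: [630.9, 18.2, 142.5]
tool_rot: [0.357, 0.934, 0.001, 0.001]
wrist_force: [-0.2, -0.5, 0.1]
grip_width: 0.002
grasp_force: 0.0
```

```bash
python3 - <<'E'
from h import *
rows([(630,15,143,0)])
E
```

```text
[1, -0.001, -0.003, -0.0, 0.0]
at [630.9  18.2 142.5] toolY deg 48.2 t 9.2 F [-0.2 -0.5  0.1] 0.0016513352337889202
```

>>> {"method": "apply_moves", "body": {"steps": [[1,0,-0.02,0,0],[1,0,-0.04,0,0],[1,0,-0.04,-0.05,0],[1,0,-0.04,-0.1,0],[1,0,-0.04,-0.15,0],[1,0,-0.04,-0.2,0],[1,0,-0.04,-0.21,0],[1,0,-0.04,-0.21,0]]}}

```text
clock: 10.0
tcp_pos: [603.9, -12.6, 353.6]
tool_rot: [0.357, 0.934, 0.001, 0.002]
wrist_force: [0.0, -0.1, -0.0]
grip_width: 0.005
grasp_force: 0.0
```

```bash
python3 - <<'E'
from h import *
rows([(627,165,350,-24),(627,165,218,-24)])
E
```

```text
[1, 0.101, 0.148, 0.004, -0.133]
[1, 0.102, 0.147, 0.136, -0.133]
at [603.9 -12.6 353.6] toolY deg 48.1 t 10.0 F [ 0.  -0.1 -0. ] 0.004673764202800769
```

>>> {"method": "apply_moves", "body": {"steps": [[1,0.03,0.04,0,-0.04],[1,0.05,0.08,0,-0.08],[1,0.08,0.12,0,-0.11],[1,0.1,0.147,0,-0.133],[1,0.1,0.147,0,-0.133],[1,0.1,0.147,0.05,-0.133],[1,0.1,0.147,0.1,-0.133],[1,0.1,0.147,0.135,-0.133]]}}

```text
clock: 10.8
tcp_pos: [625.5, 162.0, 212.7]
tool_rot: [0.157, 0.988, -0.001, -0.001]
wrist_force: [1.4, 1.0, 0.5]
grip_width: -0.0
grasp_force: 0.0
```

>>> {"method": "apply_moves", "body": {"steps": [[1,0,0,0,0],[1,0,0,0,0]]}}

```text
clock: 11.0
tcp_pos: [627.1, 162.5, 216.9]
tool_rot: [0.157, 0.988, -0.001, -0.0]
wrist_force: [0.5, -0.4, 0.0]
grip_width: 0.007
grasp_force: 0.0
```

```bash
python3 - <<'E'
from h import *
piv=np.array([512,144.])
w=[]
for th in (-17.5,-22,-27,-32,-37,-42,-47,-52):
    t=np.radians(th);d=np.array([np.cos(t),np.sin(t)]);l=np.array([-d[1],d[0]])
    p=piv+102*d+25.5*l; w.append((*p,217,-17.5-th))
rows(w)
im=get_image("scene")[130:330,270:510];cv2.imwrite("pics/c3.png",cv2.resize(im,None,fx=2.5,fy=2.5,interpolation=cv2.INTER_CUBIC))
E
```

```text
[1, 0.002, -0.027, -0.0, 0.0]
[1, 0.0, -0.035, -0.0, 0.025]
[1, -0.001, -0.044, -0.0, 0.053]
[1, -0.001, -0.053, -0.0, 0.081]
[1, -0.001, -0.062, -0.0, 0.108]
[1, 0.0, -0.071, -0.0, 0.136]
[1, 0.002, -0.08, 0.0, 0.164]
[1, 0.005, -0.089, 0.0, 0.192]
at [627.1 162.5 216.9] toolY deg 71.9 t 11.0 F [ 0.5 -0.4  0. ] 0.00681202966613492
```

View pics/c3.png

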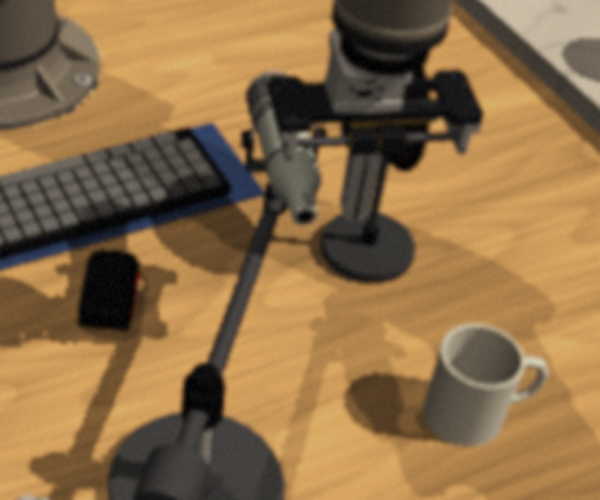

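The fingertip is beside the tail on its left side, clear of the screen. I'll start pushing the tail.

>>> {"method": "apply_moves", "body": {"steps": [[1,0.002,-0.02,0,0],[1,0.001,-0.03,0,0.01],[1,0,-0.037,0,0.03],[1,-0.001,-0.044,0,0.053],[1,-0.001,-0.053,0,0.081],[1,-0.001,-0.062,0,0.108],[1,0,-0.071,0,0.136],[1,0.002,-0.08,0,0.164]]}}

```text
clock: 11.85
tcp_pos: [600.7, 86.8, 217.9]
tool_rot: [0.406, 0.914, 0.001, 0.001]
wrist_force: [1.7, 1.1, -0.2]
grip_width: 0.001
grasp_force: 0.4
```

```bash
python3 - <<'E'
from h import *
piv=np.array([512,144.])
w=[]
for th in (-52,-57,-62,-67,-72,-77,-80):
    t=np.radians(th);d=np.array([np.cos(t),np.sin(t)]);l=np.array([-d[1],d[0]])
    p=piv+102*d+25.5*l; w.append((*p,217,-47-th))
rows(w)
E
```

```text
[1, -0.002, -0.009, 0.001, 0.028]
[1, -0.003, -0.018, 0.001, 0.056]
[1, -0.003, -0.028, 0.001, 0.083]
[1, -0.003, -0.037, 0.001, 0.111]
[1, -0.002, -0.046, 0.001, 0.139]
[1, 0.0, -0.055, 0.001, 0.167]
[1, 0.002, -0.06, 0.001, 0.183]
at [600.7  86.8 217.9] toolY deg 42.1 t 11.85 F [ 1.7  1.1 -0.2] 0.00061557557714919
```

>>> {"method": "apply_moves", "body": {"steps": [[1,-0.002,-0.009,0.001,0.028],[1,-0.003,-0.018,0.001,0.056],[1,-0.003,-0.028,0.001,0.083],[1,-0.003,-0.037,0.001,0.111],[1,-0.002,-0.046,0.001,0.139],[1,0,-0.053,0.001,0.162],[1,0.001,-0.058,0.001,0.178],[1,0.001,-0.058,0.001,0.178]]}}

```text
clock: 12.65
tcp_pos: [556.8, 48.6, 216.6]
tool_rot: [0.641, 0.767, 0.001, 0.0]
wrist_force: [0.7, 0.2, 0.0]
grip_width: 0.005
grasp_force: 0.0
```

```bash
python3 - <<'E'
from h import *
o=observe();p=o["tcp_pos"];M=R.from_quat(o["tool_rot"]).as_matrix()
rows([])
print("tail dir",np.degrees(np.arctan2(M[1,1],M[0,1])).round(1)-90, M.round(2).tolist())
E
```

```text
at [556.8  48.6 216.6] toolY deg 10.2 t 12.65 F [0.7 0.2 0. ] 0.00529805410031929
tail dir -79.8 [[-0.18, 0.98, 0.0], [0.98, 0.18, 0.0], [0.0, 0.0, -1.0]]
```

>>> {"method": "apply_moves", "body": {"steps": [[1,0,0.03,0,0],[1,0,0.05,0,0],[1,0,0.05,-0.05,0],[1,0,0.05,-0.1,0],[1,0,0.05,-0.15,0],[1,0,0.05,-0.17,0],[1,0,0.05,-0.17,0]]}}

```text
clock: 13.35
tcp_pos: [607.3, 57.8, 389.3]
tool_rot: [0.64, 0.769, 0.002, 0.001]
wrist_force: [0.3, -0.1, 0.2]
grip_width: 0.009
grasp_force: 0.0
```

>>> {"method": "apply_moves", "body": {"steps": [[1,-0.35,0.05,0,0],[1,-0.35,0.05,0,0],[1,-0.35,0.05,0,0],[1,-0.35,0.05,0,0],[1,-0.35,0.05,0,0],[1,-0.35,0.05,0,0],[1,-0.35,0.05,0,0],[1,-0.35,0.05,0,0]]}}

```text
clock: 14.15
tcp_pos: [716.8, -284.7, 383.3]
tool_rot: [0.643, 0.766, -0.002, -0.001]
wrist_force: [-0.5, 0.4, -1.1]
grip_width: 0.004
grasp_force: 0.0
```

```bash
python3 - <<'E'
from h import *
rows([])
im=get_image("top");cv2.imwrite("pics/top4.png",im)
cv2.imwrite("pics/c4.png",cv2.resize(im[150:350,140:400],None,fx=3,fy=3,interpolation=cv2.INTER_CUBIC))
E
```

```text
at [ 716.8 -284.7  383.3] toolY deg 10.0 t 14.15 F [-0.5  0.4 -1.1] 0.004032630979112723
```

View pics/c4.png

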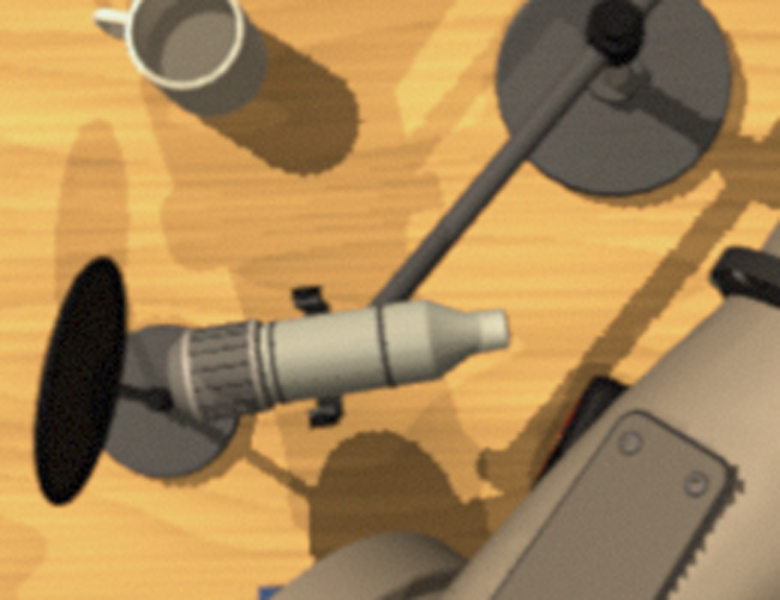

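```bash
python3 - <<'E'
from h import *
f=lambda u,v,z=220:atz("top",140+u/3,150+v/3,z)[:2]
piv=f(316.5,355.5);t=f(509,329);g=f(169,376);C=f(80,380);P=f(614,29,178);b1=f(598,62,142);b2=f(388,300,142)
a1=f(300,361);  # body axis
ang=lambda v:np.degrees(np.arctan2(v[1],v[0])).round(1)
print(piv,t,g,C,P,"len",np.linalg.norm(g-t),np.linalg.norm(piv-P))
print("boom",ang(piv-P),ang(b2-b1),"mic",ang(g-t),ang(g-piv),ang(piv-t),"want",ang(C-piv),"d",np.linalg.norm(C-piv),np.linalg.norm(C-g),"ideal nose",(piv+85*(C-piv)/np.linalg.norm(C-piv)))
s=proj("top",[*P,140])
for P0 in ((722,-38),(726,-40)):
  for B in (139,140,141):
    t=np.radians(B);pp=np.array(P0)+280*np.array([np.cos(t),np.sin(t)]);print(P0,B,pp.round(),np.linalg.norm(C-pp).round(1),(proj("top",[*pp,220])-[140,150])*3)
E
```

```text
[517.94441682 144.01239731] [530.82529814  29.94840028] [507.78993198 232.38961092] [506.55205094 286.39337093] [721.03530256 -37.56922686] len 203.74756896181424 272.42942958956587
boom 138.2 137.6 mic 96.5 96.6 96.4 want 94.6 d 142.83601664038764 54.017945583866016 ideal nose [511.16495655 228.74160667]
(722, -38) 139 [511. 146.] 140.8 [313.78257276 367.842829  ]
(722, -38) 140 [508. 142.] 144.4 [320.08593044 373.06775548]
(722, -38) 141 [504. 138.] 148.2 [326.48817789 378.18465615]
(726, -40) 139 [515. 144.] 142.9 [317.08250988 361.00110511]
(726, -40) 140 [512. 140.] 146.5 [323.38543109 366.22111378]
(726, -40) 141 [508. 136.] 150.2 [329.78721651 371.33319017]
```

```bash
python3 - <<'E'
from h import *
rows([(606,57,388,0),(606,57,217,0)])
E
```

```text
[1, 0.353, -0.05, -0.004, 0.0]
[1, 0.353, -0.05, 0.167, 0.0]
at [ 717.3 -282.1  383.6] toolY deg 10.1 t 14.2 F [-0.1  0.1  1. ] 0.003039391676601398
```

>>> {"method": "apply_moves", "body": {"steps": [[1,0.353,-0.05,0,0],[1,0.353,-0.05,0,0],[1,0.353,-0.05,0,0],[1,0.353,-0.05,0,0],[1,0.353,-0.05,0,0],[1,0.353,-0.05,0,0],[1,0.353,-0.05,0,0],[1,0.353,-0.05,0,0]]}}

```text
clock: 15.0
tcp_pos: [603.5, 69.9, 384.8]
tool_rot: [0.636, 0.772, 0.001, -0.001]
wrist_force: [0.4, 0.7, 0.4]
grip_width: 0.004
grasp_force: 0.0
```

>>> {"method": "apply_moves", "body": {"steps": [[1,0,0,0,0],[1,0,0,0.05,0],[1,0,0,0.1,0],[1,0,0,0.15,0],[1,0,0,0.165,0],[1,0,0,0.165,0],[1,0,0,0.165,0],[1,0,0,0.165,0]]}}

```text
clock: 15.8
tcp_pos: [606.8, 61.1, 222.8]
tool_rot: [0.64, 0.768, 0.001, 0.001]
wrist_force: [0.1, -0.7, -0.4]
grip_width: 0.005
grasp_force: 0.0
```

```bash
python3 - <<'E'
from h import *
rows([(565,49,216,0),(556.5,48,216,0),(553,47.5,216,2)])
E
```

```text
[1, -0.004, -0.043, 0.007, 0.0]
[1, -0.004, -0.052, 0.007, 0.0]
[1, -0.004, -0.055, 0.007, 0.011]
at [606.8  61.1 222.8] toolY deg 10.4 t 15.8 F [ 0.1 -0.7 -0.4] 0.005354331100944
```

>>> {"method": "apply_moves", "body": {"steps": [[1,-0.004,-0.03,0.007,0],[1,-0.004,-0.043,0.007,0],[1,-0.004,-0.049,0.007,0],[1,-0.004,-0.052,0.007,0.005],[1,-0.004,-0.055,0.007,0.01],[1,-0.004,-0.055,0.007,0.01]]}}

```text
clock: 16.4
tcp_pos: [552.5, 47.8, 213.8]
tool_rot: [0.652, 0.758, 0.0, 0.0]
wrist_force: [0.3, 0.2, 0.3]
grip_width: 0.005
grasp_force: 0.3
```

>>> {"method": "apply_moves", "body": {"steps": [[1,0,0.03,0,0],[1,0,0.05,0,0],[1,0,0.05,-0.05,0],[1,0,0.05,-0.1,0],[1,0,0.05,-0.15,0],[1,0,0.05,-0.17,0],[1,0,0.05,-0.17,0]]}}

```text
clock: 17.1
tcp_pos: [603.0, 55.2, 386.4]
tool_rot: [0.652, 0.758, 0.002, 0.001]
wrist_force: [0.8, 0.1, -0.7]
grip_width: 0.007
grasp_force: 0.0
```

>>> {"method": "apply_moves", "body": {"steps": [[1,-0.35,0.05,0,0],[1,-0.35,0.05,0,0],[1,-0.35,0.05,0,0],[1,-0.35,0.05,0,0],[1,-0.35,0.05,0,0],[1,-0.35,0.05,0,0],[1,-0.35,0.05,0,0],[1,-0.35,0.05,0,0]]}}

```text
clock: 17.9
tcp_pos: [702.0, -291.1, 380.5]
tool_rot: [0.655, 0.756, -0.002, -0.001]
wrist_force: [0.2, -0.8, -0.7]
grip_width: 0.006
grasp_force: 0.0
```

```bash
python3 - <<'E'
from h import *
rows([])
im=get_image("top");sc=get_image("scene")
a=cv2.resize(im[210:320,140:320],None,fx=4.4,fy=2.7*4.4/2.7,interpolation=cv2.INTER_CUBIC)[:480]
cv2.imwrite("pics/c5.png",a)
cv2.imwrite("pics/c6.png",cv2.resize(sc[110:370,290:510],None,fx=2.2,fy=2.2,interpolation=cv2.INTER_CUBIC))
E
```

```text
at [ 702.  -291.1  380.5] toolY deg 8.2 t 17.9 F [ 0.2 -0.8 -0.7] 0.0062529560457085165
```

View pics/c5.png

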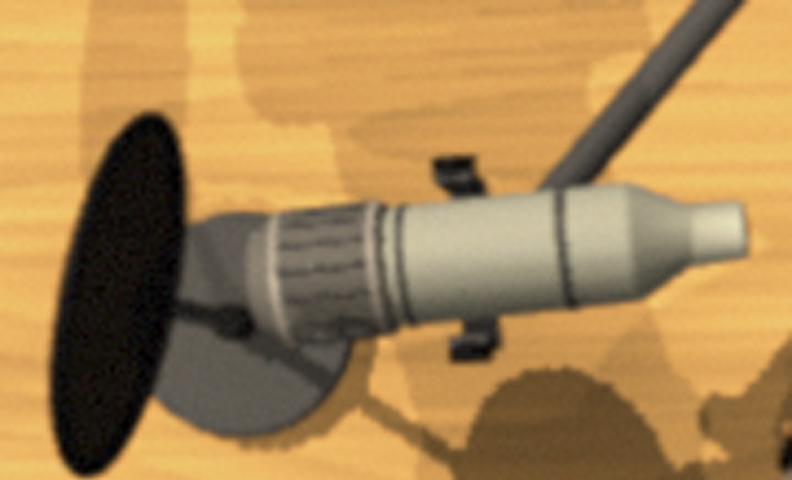

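View pics/c6.png

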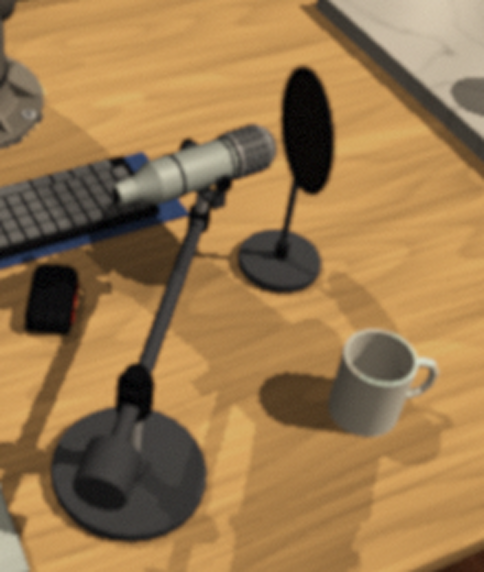

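In both views the mic axis runs through the disc centre: in the top crop it crosses at (118,294), and the disc middle is at (118,294). The gap is about 57 mm, and everything else is where it was.

```bash
python3 -c "
from h import *
print(sign_off())"
```

```text
the job is handed in; nothing more can be done
None
```

The job is handed in: the microphone points at the middle of the pop screen, with the grille's nose about 57 mm from it (measured from the top camera), and the stand, screen and other items looked unmoved in the last pictures.

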